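# Feed a petri dish through the reader's gravity flap

## Robot

A 6-joint arm with a two-finger parallel gripper is mounted at the origin on a cart in front of the work surface, level with it; the furniture and walls round the work are solid. World frame = base frame: x ahead of the robot, y to its left, z up, the work surface at z = 0. Lengths are in m, angles in rad, forces in N, time in s.
With the tool pointing down it reaches from about 0.375 to 0.825 m from the base axis. Payload 5.5 kg.
Tool frame: the origin (TCP) lies midway between the tips of the shut fingers; the grasp point (between the pads) lies 19 mm behind it; z points along the fingers, y is the line along which they close (so a half turn about z gives the same grasp; the last joint's range is limited). The gripper opens to 85 mm and grips with 20 to 120 N. Pads are 22 mm wide; open, the fingers measure 114 mm over their backs; the gripper's body (76 mm by 85 mm) begins 54 mm behind the grasp point. The pads swing forward as they close: fully open they stand 13 mm farther back than shut.
Start: joints at [-1.233, 0.314, -0.047, 1.21, 0, 1.571], TCP at [0.199, -0.566, 0.231] pointing down, gripper open.
Joint ranges: [-2.67, 2.67], [-0.69, 1.73], [-1.03, 1.25], [-2.08, 2.16], [-1.42, 1.45], [-3.14, 3.14]. Speed limits (rad/s): [2.39, 2.39, 3.01, 3.14, 3.14, 3.14].

## Interface

Orientations are given as a rotation vector (axis times angle).
In Python, from workcell import get_state, vision, robot, spotter gives the robot as it stands.
- The arm moves only by the shell command python3 -m inch 'ROWS' [FORCE]. ROWS is a JSON object of lists of equal length, an entry for each row: "slide": the shift along the tool's x, y, z in mm, a list of three; "turn": the turn about the tool's z in rad; "grip": the opening, from 0 (shut) to 1 (fully open). In form: {"slide": [[tx, ty, tz], ...], "turn": [turn, ...], "grip": [grip, ...]}. A call has 1 to 20 rows; each row shifts and turns the commanded pose from where the row before left it, along the tool's axes as they then stand; what a row does not reach is not made up. A row lasts 1/10 s, in which the tool goes at most 50 mm and 8.59 degrees, less where a joint would pass 70% of its speed; a pose out of reach is approached as far as the arm can. A call is refused whole if a number of a shift passes 50 or a number of a turn 0.15, either way. A call with a gripper value outside its range is refused whole. The fingers move at their own pace and stop on an object; FORCE is the grip in N (left out, the last holds). Time passes only in rows, so rows that do not move let the fingers close. It gives the time, the measured TCP pose, the force, the opening and the grip force at its end, in the units of the state.
- get_state(): the state, without advancing time (a new reading comes with each control period).
- vision.snapshot(name): name is "scene" or "top"; returns (picture, depth): 420x560x3 uint8, red, green, blue; 420x560 float32, m along the optical axis (not along the pixel's ray), 0 where there is no reading.
- vision.camera_params(name): a dict with "camera_matrix" (3x3 intrinsics, pixels), "pose" (4x4, takes a point from camera to world coordinates). Camera axes: x right, y down, z forward; pixel columns grow to the right and rows downward; lengths in m; the calibration is good to about 2 mm. A picture is of the moment at which its call begins. camera_params takes no time and is no camera call.
- robot.finish_job(): hands the job in; it is judged then, once.
Trained networks look in the newest picture that a camera, given by its name, has taken for a name from the list of things; names that differ only in an ending like _2 or _b are one class to them, and where a whole thing is asked for, a point or a joint stands for the part that bears it (a point fixed in the world has none). Each returns a list of dicts, best first, with "confidence" (0 to 1); they miss things now and then, are a little off and sometimes report something else, mostly with a low value. They report only what shows in the picture. A call takes as long as a camera call. They do not tell look-alikes from the thing itself.
- spotter.cut_out(target, camera): "region" (420x560 bool, what is visible of it) and "at" ([column, row] in pixels, amid what is visible of it).
- spotter.tip_of(target, camera): "at" ([column, row] in pixels: a listed point, or the origin of a listed thing).
The state is a dict: "t": time; "joint_positions": joint angles; "dq": joint speeds; "tau": joint torques, N m; "position": TCP position; "eef_rot": TCP orientation; "force": force on the tool from outside, world axes, zero at the start; "ft_torque": the same for the moment, N m; "gripper_width": finger opening in m; "finger_force": force on a finger pad.
Only numpy, scipy, OpenCV 4.12 (cv2) and the standard library are available. Lean on these libraries where they do the work, as an engineer would, in place of code of your own. Each camera call takes 0.05 s, during which the arm holds its last target. There are 200 camera calls.

## Task

With the fingertips, push the petri dish along the feed lane of the dish reader so that it swings the orange flap open, and keep pushing until the dish is all the way past the flap, in the bay behind it; then draw the fingers back out so that the flap swings fully shut behind the dish. Slide the dish flat on the lane's floor, never pick it up or tip it, and leave everything else on the bench where it stands.

Things in the scene. Friction and masses are not known exactly. Their poses are not given: they have to be found in the camera images.
- intake: fixed feed lane of a dish reader, 360 long, 134 wide, yaw varies. Origin on the bench below the flap's hinge, on the lane's centre line; +x along the lane, the way the dish is fed, z up. Blue floor plate x -160 to 125, its top at z 5. Metal guide walls 12 high above it: 118 apart at the mouth (x -155), narrowing to a straight lane 68 wide (x -60 to 125).
- lane_floor (a point): point on the floor plate right under the flap (intake x 0, y 0, z 5). Two posts 8 thick stand beside the lane here (inner faces at y +-36.5); their tops, 57 above the bench, are the highest part. Beyond lies the open-topped bay, to x 125; behind that a grey reader housing (x 125 to 200, 50 tall)
- flap (a joint): orange gravity flap, 20 to 40 g, on a level pin across the lane 46 above the lane floor. 0 = hangs straight down, shut (it cannot swing toward the mouth); grows to 1.45 rad as its lower edge swings along +x and up. No spring or latch: it falls shut by its weight. The dish pushes it open and it rides on the dish's top until the dish's rear edge is about 17 past x 0, then drops behind it.
- flap_edge (a point): middle of the flap's lower edge, 9 above the lane floor when shut. The flap is a U frame 62 wide, 3 thick: a bar 10 high (27 to 37 below the pin) on two side arms 4 wide. The gap between the arms, above the bar, is 54 wide and open at the top, so shut fingers pointing down can follow the dish until their front is about 25 past x 0, the bar swinging up ahead of them
- dish: closed round petri dish with pale agar, 60 across, 13 high, 20 to 45 g, lying flat; origin at the centre of its underside. It starts on the floor plate in the flared mouth, centre 85 to 110 before the flap, up to 6 off the centre line.
- pot: white sample pot with red screw lid, 68 wide, 63 tall; bystander, origin at the centre of its underside
- tape: roll of pale label tape lying flat, 65 across, 19 high; bystander, origin at the centre of its underside
- pen: black marker pen with blue cap lying on the bench, 132 long, 14 high; bystander, origin at the centre of its underside
- brown_bottle: brown glass bottle with black cap, 53 wide, 109 tall; bystander, origin at the centre of its underside
- blue_tube: upright white tube with blue cap, 34 wide, 113 tall; bystander, origin at the centre of its underside
- yellow_tube: upright white tube with yellow cap, 34 wide, 113 tall; bystander, origin at the centre of its underside
- flask: clear conical flask, 63 wide, 107 tall; bystander, origin at the centre of its underside
Things that resemble listed ones, but are neither listed nor needed, are in the scene too. What is shaped like the dish but blue or yellow is not meant.

How it is judged:
On the way, in this order (a step that is already met when the one before it is completed fails the run):
1. the dish is under the flap and holds it open (value of joint flap above 0.25 rad and x of dish in the frame of intake between -0.03 and 0.035 m and y of dish in the frame of intake between -0.012 and 0.012 m), for 0.05 s.
2. the dish has been pushed past the flap into the bay (x of dish in the frame of intake above 0.04 m and y of dish in the frame of intake between -0.012 and 0.012 m), for 0.05 s.
At the end, for the whole second after the job is handed in: The dish lies flat and still on the floor of the bay, wholly past the flap (centre more than 35 mm past the flap's plane, within 12 mm of the lane's centre line), and the flap hangs shut behind it (within 0.07 rad) (value of joint flap below 0.07 rad and x of dish in the frame of intake between 0.035 and 0.1 m and y of dish in the frame of intake between -0.012 and 0.012 m and z of dish in the frame of intake below 0.01 m and angle between dish's own z axis and vertical below 0.06 rad and linear speed of dish below 0.01 m/s); the robot touches nothing.
It fails at once if the dish is lifted more than about 10 mm off the lane floor (z of dish in the frame of intake above 0.015 m).
It fails at once if the dish is tipped by more than about 15 degrees (angle between dish's own z axis and vertical above 0.26 rad).
It fails at once if a bystander is moved more than 30 mm (distance of any of pot, tape, pen, brown_bottle, blue_tube, yellow_tube, flask from where it was at the start of the episode above 0.03 m).
It also fails if it takes over 45 s, if anything falls off the work surface, if the arm or the gripper's body presses on something with over 40 N, if the wrist force passes 120 N, or if a joint passes its speed limit or range.

## Working session

There is one attempt and no reset: what is moved stays moved. The work goes in short steps, Python scripts to look and compute and a shell command to move; the robot and the scene stay as the last step left them, time stands still between calls to the robot, and variables do not carry over. Pictures are saved under pics/ and viewed, at most 10 in all, crops included, and the job is handed in when it is done.

```bash
mkdir -p pics
cat > h.py <<'E'
import numpy as np, cv2
from workcell import get_state, vision, robot, spotter
def cam(n):
    p=vision.camera_params(n); return np.array(p["camera_matrix"]),np.array(p["pose"])
def px2w(n,uv,z):  # pixel ray met with plane z
    K,T=cam(n); d=T[:3,:3]@np.linalg.solve(K,[uv[0],uv[1],1]); o=T[:3,3]
    return o+d*(z-o[2])/d[2]
def w2px(n,P):
    K,T=cam(n); q=K@(T[:3,:3].T@(np.array(P)-T[:3,3])); return q[:2]/q[2]
def cloud(n,depth):
    K,T=cam(n); v,u=np.indices(depth.shape)
    c=np.stack([(u-K[0,2])/K[0,0]*depth,(v-K[1,2])/K[1,1]*depth,depth],-1)
    return c@T[:3,:3].T+T[:3,3]
E
python3 - <<'E'
from h import *
s=get_state(); print(s["t"],s["position"],s["eef_rot"],s["gripper_width"])
for n in("scene","top"):
    im,d=vision.snapshot(n); cv2.imwrite(f"pics/{n}0.png",im[...,::-1]); np.save(f"{n}_d.npy",d); np.save(f"{n}_i.npy",im)
    print(n,cam(n)[1][:3].round(3).tolist(),cam(n)[0][0,0])
    for t in("dish","lane_floor","flap_edge","intake"):
        for r in spotter.tip_of(t,n)[:4]: print(t,np.round(r["at"],1),round(r["confidence"],2),px2w(n,r["at"],{"flap_edge":.014,"intake":0}.get(t,.005)).round(3))
E
```

```text
0.0 [ 0.19862947 -0.56554707  0.23042099] [-3.09520094e+00 -5.27749317e-01  4.97172389e-04] 0.08517682142993632
scene [[-0.766, -0.446, 0.463, -0.04], [-0.643, 0.509, -0.573, 0.827], [0.02, -0.736, -0.676, 0.878]] 510.7945250264777
dish [319.6 243.9] 0.95 [0.422 0.122 0.005]
dish [271.9 215.2] 0.79 [0.573 0.121 0.005]
dish [229.3 259.9] 0.77 [0.548 0.298 0.005]
lane_floor [240.5 204.9] 0.88 [0.658 0.145 0.005]
flap_edge [243.  196.7] 0.42 [0.668 0.125 0.014]
intake [243.  201.1] 0.95 [0.668 0.126 0.   ]
top [[-0.01, -0.989, 0.146, 0.373], [-1.0, 0.006, -0.023, 0.122], [0.022, -0.146, -0.989, 1.047]] 395.29745650076495
dish [203.8 201.3] 0.9 [0.55  0.293 0.005]
dish [267.8 248.7] 0.64 [0.423 0.123 0.005]
dish [268.3 191.7] 0.62 [0.575 0.121 0.005]
lane_floor [261.8 161.3] 0.72 [0.659 0.138 0.005]
intake [262.1 162.9] 0.85 [0.656 0.137 0.   ]
intake [162.6 153.4] 0.67 [0.683 0.408 0.   ]
```

View pics/scene0.png

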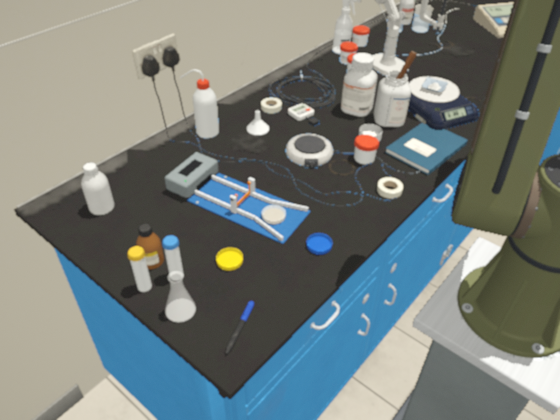

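View pics/top0.png

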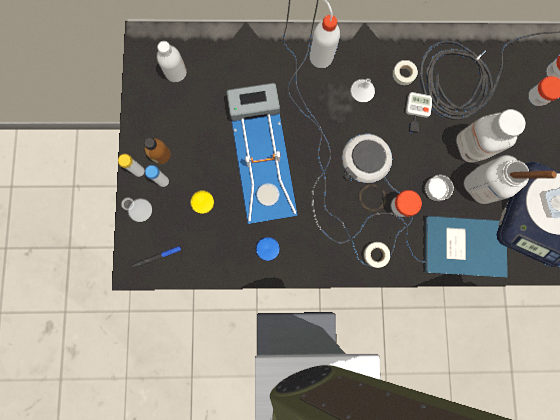

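The scene shows three round dish shapes, listed here by top-view pixel. The pale one at (268,193) lies on the blue plate in the lane's mouth and fits the description. The blue one (268,249) and the yellow one (203,202) lie on the bare bench and are look-alikes. Posts and flap are at about (262,158), and the lane runs up the picture to the grey housing at (253,100). Next I'll measure the lane frame and confirm it in a crop.

```bash
cat > meas.py <<'E'
from h import *
from scipy.optimize import minimize
def lane(im,d,n):
    P=cloud(n,d); hsv=cv2.cvtColor(im,cv2.COLOR_RGB2HSV)
    roi=(P[...,0]>.45)&(P[...,0]<.85)&(P[...,1]>.0)&(P[...,1]<.3)&(d>0)
    blue=(hsv[...,0]>95)&(hsv[...,0]<120)&(hsv[...,1]>120)&(hsv[...,2]>90)&roi&(P[...,2]<.012)
    nn,l,st,_=cv2.connectedComponentsWithStats(blue.astype(np.uint8))
    return P,hsv,roi,blue
def dish(im,d,n):
    return None
E
python3 - <<'E'
from meas import *
im=np.load("top_i.npy");d=np.load("top_d.npy")
P,hsv,roi,blue=lane(im,d,"top")
# ray-plane xy of blue pixels at z=.005
v,u=np.nonzero(blue); print(len(u))
xy=np.array([px2w("top",(a,b),.005)[:2] for a,b in zip(u,v)]).astype(np.float32)
(c,s,a)=cv2.minAreaRect(xy); print("plate rect",c,s,a); print(cv2.boxPoints((c,s,a)).round(3).tolist())
for lo,hi,nm in((.044,.075,"high"),):
    m=roi&(P[...,2]>lo)&(P[...,2]<hi); v,u=np.nonzero(m)
    nn,l,st,ce=cv2.connectedComponentsWithStats(m.astype(np.uint8))
    for k in range(1,nn):
        if st[k,4]>3: print(nm,ce[k].round(1),st[k,4],np.median(P[l==k],0).round(4))
for n in("top","scene"):
    for r in spotter.cut_out("dish",n)[:4]:
        at=r["at"]; print(n,at,r["confidence"],r["region"].sum(),px2w(n,at,.018).round(4))
big=cv2.resize(im[70:230,210:330],None,fx=5,fy=5,interpolation=cv2.INTER_CUBIC)[:,:,::-1]
cv2.imwrite("pics/crop1.png",cv2.resize(big[150:750],(600,600)))
ims=np.load("scene_i.npy");cv2.imwrite("pics/crop2.png",cv2.resize(ims[150:250,160:320],None,fx=5,fy=5,interpolation=cv2.INTER_CUBIC)[:,:,::-1])
E
```

```text
3929Traceback (most recent call last):
  File "<stdin>", line 6, in <module>
  File "h.py", line 6, in px2w
    K,T=cam(n); d=T[:3,:3]@np.linalg.solve(K,[uv[0],uv[1],1]); o=T[:3,3]
        ~~~^^^
  File "h.py", line 4, in cam
    p=vision.camera_params(n); return np.array(p["camera_matrix"]),np.array(p["pose"])
ValueError: time passes only in moves, steps and waits
```

```bash
sed -i 's/^def cam/import functools\n@functools.cache\ndef cam/' h.py
python3 - <<'E'
from meas import *
im=np.load("top_i.npy");d=np.load("top_d.npy")
P,hsv,roi,blue=lane(im,d,"top")
v,u=np.nonzero(blue); print(len(u))
xy=np.array([px2w("top",(a,b),.005)[:2] for a,b in zip(u,v)]).astype(np.float32)
(c,s,a)=cv2.minAreaRect(xy); print("plate rect",c,s,a); print(cv2.boxPoints((c,s,a)).round(3).tolist())
m=roi&(P[...,2]>.044)&(P[...,2]<.075)
nn,l,st,ce=cv2.connectedComponentsWithStats(m.astype(np.uint8))
for k in range(1,nn):
    if st[k,4]>3: print("high",ce[k].round(1),st[k,4],np.median(P[l==k],0).round(4))
for n in("top","scene"):
    vision.snapshot(n)
    for r in spotter.cut_out("dish",n)[:4]:
        at=r["at"]; print(n,at,r["confidence"],r["region"].sum(),px2w(n,at,.018).round(4))
cv2.imwrite("pics/crop1.png",cv2.resize(im[85:235,195:345],None,fx=4,fy=4,interpolation=cv2.INTER_CUBIC)[:,:,::-1])
E
```

```text
3929
plate rect (0.6268836259841919, 0.08759788423776627) (0.34069880843162537, 0.22053970396518707) 8.885357856750488
[[0.44200000166893005, 0.17000000178813934], [0.47600001096725464, -0.04800000041723251], [0.8119999766349792, 0.004999999888241291], [0.777999997138977, 0.22300000488758087]]
high [252.  100.2] 1216 [0.8143 0.1642 0.0488]
high [277.2 154.9] 30 [0.6624 0.0955 0.0541]
high [247.8 159.5] 33 [0.6516 0.1755 0.0536]
top [268.0, 249.8] 0.97 406 [0.4192 0.1229 0.018 ]
top [268.1, 193.9] 0.96 417 [0.5664 0.1217 0.018 ]
top [203.1, 202.7] 0.75 412 [0.5439 0.2926 0.018 ]
scene [231.5, 256.0] 0.84 517 [0.5434 0.2941 0.018 ]
scene [320.8, 242.1] 0.67 433 [0.417  0.1258 0.018 ]
scene [274.5, 209.9] 0.61 353 [0.5715 0.1128 0.018 ]
```

View pics/crop1.png

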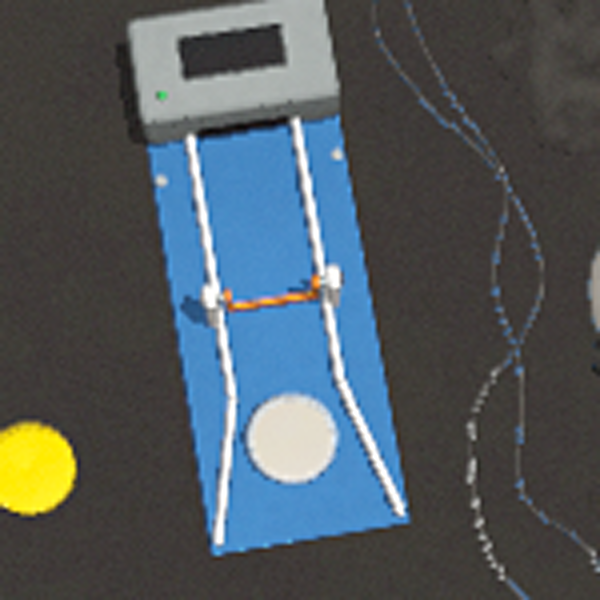

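The crop shows the pale dish at pixel (268,194) in the flared mouth between the walls. It is the only pale one and it is on the floor plate, so it is the dish meant. The orange bar is at about (262,160), between posts at (248,159) and (277,155). Next I'll fit the lane frame.

```bash
cat > fit.py <<'E'
from meas import *
im=np.load("top_i.npy");d=np.load("top_d.npy")
P,hsv,roi,blue=lane(im,d,"top")
b=cv2.morphologyEx(blue.astype(np.uint8),cv2.MORPH_CLOSE,np.ones((7,7)))
b=cv2.morphologyEx(b,cv2.MORPH_OPEN,np.ones((5,5)))
nn,l,st,_=cv2.connectedComponentsWithStats(b); k=1+st[1:,4].argmax()
v,u=np.nonzero((l==k))
xy=np.array([px2w("top",(a,b_),.005)[:2] for a,b_ in zip(u,v)]).astype(np.float32)
r=cv2.minAreaRect(xy); print("plate",np.round(r[0],4),np.round(r[1],4),r[2])
# hand-read corners (near L,R, far L,R)
C=np.array([px2w("top",(a/4+195-.4,c/4+85-.4),.005)[:2] for a,c in((213,553),(410,520),(148,145),(343,115))]); print(C.round(4).tolist())
ax=(C[2]+C[3]-C[0]-C[1]); print("yaw corners",np.degrees(np.arctan2(ax[1],ax[0])),np.linalg.norm(ax)/2,np.linalg.norm(C[0]-C[1]))
posts=np.array([px2w("top",p,.055)[:2] for p in((277.2,154.9),(247.8,159.5))]); pv=posts[1]-posts[0]
print("posts",posts.mean(0),np.linalg.norm(pv),"yaw",np.degrees(np.arctan2(-pv[0],pv[1])))
yaw=np.arctan2(ax[1],ax[0]); e=np.array([np.cos(yaw),np.sin(yaw)]);nrm=np.array([-e[1],e[0]])
print("origin corners near/far", (C[:2].mean(0)+.16*e).round(4),(C[2:].mean(0)-.125*e).round(4))
for n,at in(("top",(268.1,193.9)),("scene",(274.5,209.9))):
    D=px2w(n,at,.016)[:2]
    for o in (posts.mean(0),C.mean(0)+.0175*e): print(n,"dish",D.round(4),"lane",(e@(D-o)).round(4),(nrm@(D-o)).round(4))
# check by projecting into the scene view
o=C.mean(0)+.0175*e
for X,Y,Z in((0,40.5,57),(0,-40.5,57),(-160,67,5),(-160,-67,5)):
    p=o+e*X/1e3+nrm*Y/1e3; print((X,Y,Z),[w2px(n,(*p,Z/1e3)).round(1).tolist() for n in("top","scene")])
E
python3 fit.py
python3 - <<'E'
import numpy as np,cv2
ims=np.load("scene_i.npy");cv2.imwrite("pics/crop2.png",cv2.resize(ims[150:250,170:320],None,fx=5,fy=5,interpolation=cv2.INTER_CUBIC)[:,:,::-1])
E
```

```text
plate [0.6419 0.1334] [0.2869 0.1347] 8.913475036621094
[[0.4913, 0.1758], [0.5124, 0.0448], [0.7736, 0.2207], [0.7951, 0.0864]]
yaw corners 8.698041474316566 0.2858501870806424 0.1326440148702448
posts [0.65607263 0.13548727] 0.0769705825462666 yaw 8.966455549731096
origin corners near/far [0.66   0.1345] [0.6608 0.1346]
top dish [0.5668 0.1217] lane -0.0903 -0.0001
top dish [0.5668 0.1217] lane -0.0945 0.0014
scene dish [0.5729 0.1112] lane -0.0859 -0.0114
scene dish [0.5729 0.1112] lane -0.0901 -0.0099
(0, 40.5, 57) [[247.3, 157.7], [232.5, 195.9]]
(0, -40.5, 57) [[278.3, 153.0], [251.1, 178.4]]
(-160, 67, 5) [[247.5, 222.5], [282.2, 242.5]]
(-160, -67, 5) [[297.4, 214.6], [309.8, 210.3]]
```

View pics/crop2.png

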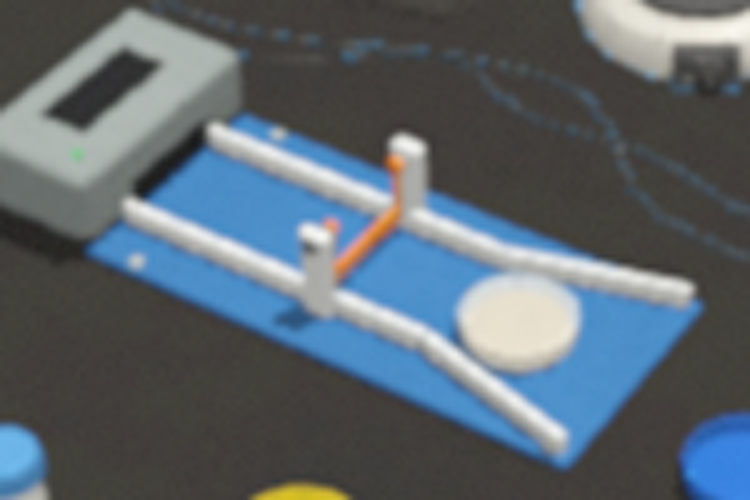

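Lane frame: origin is about (0.660, 0.135) with yaw about 8.8°. Both views agree to within about 1 px, and the plate size measures 287x135 against 285x134. The dish centre is at lane x about -94, y about +1. I'll move the shut fingers to lane x -150, high, with tool x along the lane.

```bash
python3 -m inch '{"slide":[[0,0,0],[0,0,0],[21,-32,0],[21,-32,0],[21,-32,0],[21,-32,0],[21,-32,0],[21,-32,0],[21,-32,0],[21,-32,0],[21,-32,0],[21,-32,0],[21,-32,0],[21,-32,0],[21,-32,0],[21,-32,0],[21,-32,0],[21,-32,0],[21,-32,0],[21,-32,0]],"turn":[0.1,0.083,0,0,0,0,0,0,0,0,0,0,0,0,0,0,0,0,0,0],"grip":[0,0,0,0,0,0,0,0,0,0,0,0,0,0,0,0,0,0,0,0]}'
cat > rel.py <<'E'
from h import *
from scipy.spatial.transform import Rotation as R
O=np.array([.660,.1348]);Y=np.radians(8.8);e=np.array([np.cos(Y),np.sin(Y)]);nr=np.array([-e[1],e[0]])
def tcp():
    s=get_state(); p=s["position"]; M=R.from_rotvec(s["eef_rot"]).as_matrix(); q=np.array(p[:2])-O
    print("t",s["t"],"lane mm",(1e3*np.array([e@q,nr@q,p[2]])).round(1),"toolx deg",np.degrees(np.arctan2(M[1,0],M[0,0])).round(2),"tilt z",M[:,2].round(3),"F",np.round(s["force"],2),"w",s["gripper_width"])
if __name__=="__main__": tcp()
E
python3 rel.py
```

```text
t: 2.7
position: [0.484, 0.0629, 0.2315]
eef_rot: [3.132, 0.243, 0.001]
force: [0.4, -1.6, 0.2]
gripper_width: 0.0001
finger_force: 0.0
t 2.7 lane mm [-184.9  -44.1  231.5] toolx deg 8.89 tilt z [ 0.001 -0.    -1.   ] F [ 0.43 -1.59  0.24] w 7.021314575651778e-05
```

```bash
python3 -m inch '{"slide":[[17,-22,0],[17,-22,0],[0,0,30],[0,0,40],[0,0,40],[0,0,40],[0,0,30],[0,0,10],[0,0,0],[0,0,0]],"turn":[0,0,0,0,0,0,0,0,0,0],"grip":[0,0,0,0,0,0,0,0,0,0]}'
python3 rel.py
python3 - <<'E'
from h import *
a,_=vision.snapshot("top"); b,_=vision.snapshot("scene")
c=np.hstack([cv2.resize(a[130:270,200:330],(390,420)),cv2.resize(b[140:260,200:315],(403,420))]); cv2.imwrite("pics/p5.png",c[:,:,::-1])
E
```

```text
t: 3.7
position: [0.5136, 0.097, 0.0427]
eef_rot: [-3.115, -0.278, -0.001]
force: [-0.0, 0.8, 1.4]
gripper_width: 0.0003
finger_force: 0.0
t 3.7 lane mm [-150.5  -14.9   42.7] toolx deg 10.2 tilt z [-0.001  0.014 -1.   ] F [-0.03  0.77  1.4 ] w 0.00025105916231060255
```

View pics/p5.png

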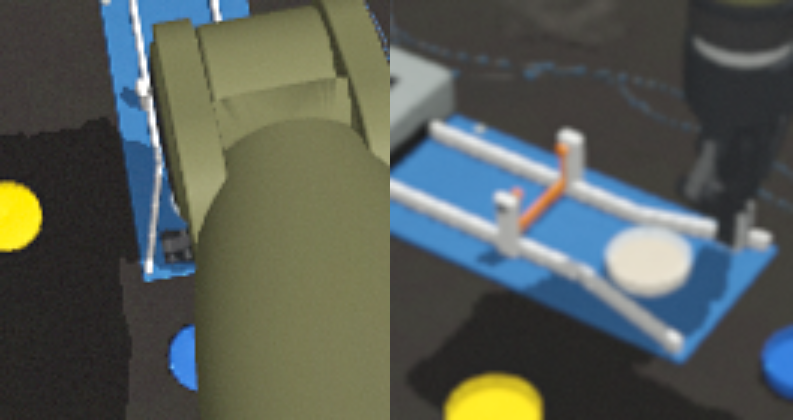

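The fingers are behind the dish (scene crop 735,230) and the dish and flap are untouched. The lateral position is off by 15 mm, so I'll let the arm settle and re-read.

```bash
python3 -m inch '{"slide":[[0,0,0],[0,0,0],[0,0,0]],"turn":[0,0,0],"grip":[0,0,0]}' >/dev/null; python3 rel.py; python3 -c "from workcell import get_state as g;s=g();print(s['joint_positions'],s['dq'],s['tau'])"
```

```text
t 4.1 lane mm [-151.2  -14.9   42. ] toolx deg 10.21 tilt z [-0.002  0.014 -1.   ] F [-0.47 -0.12 -0.48] w 4.309593975344569e-05
[ 0.17787373  0.32476831 -0.4994759   0.74559919  0.01408118  3.14134829] [ 6.17875901e-04  4.08533146e-03 -4.37852258e-03  2.76419633e-04
 -1.61178513e-03 -2.09973317e-05] [-1.14380313e-03 -4.82588160e+01  2.76126820e+01 -1.30758371e-02
  5.84294996e-02  5.03999308e-05]
```

Joint 6 is at its limit (3.14), so I'll turn the tool by half a turn. The finger shape stays the same and joint 6 ends near 0.

```bash
python3 -m inch '{"slide":[[0,0,0],[0,0,0],[0,0,0],[0,0,0],[0,0,0],[0,0,0],[0,0,0],[0,0,0],[0,0,0],[0,0,0],[0,0,0],[0,0,0],[0,0,0],[0,0,0],[0,0,0],[0,0,0],[0,0,0],[0,0,0],[0,0,0],[0,0,0]],"turn":[-0.149,-0.149,-0.149,-0.149,-0.149,-0.149,-0.149,-0.149,-0.149,-0.149,-0.149,-0.149,-0.149,-0.149,-0.149,-0.149,-0.149,-0.149,-0.149,-0.149],"grip":[0,0,0,0,0,0,0,0,0,0,0,0,0,0,0,0,0,0,0,0]}' >/dev/null; python3 rel.py
python3 -m inch '{"slide":[[0,0,0],[0,0,0],[0,0,0]],"turn":[-0.13,0,0],"grip":[0,0,0]}' >/dev/null; python3 rel.py; python3 -c "from workcell import get_state as g;s=g();print(s['joint_positions'])"
```

```text
t 6.1 lane mm [-151.6  -14.9   41.6] toolx deg -178.7 tilt z [-0.002  0.014 -1.   ] F [ 0.51 -0.42  1.03] w 9.817993194976184e-05
t 6.4 lane mm [-151.6  -14.9   41.5] toolx deg -171.78 tilt z [-0.002  0.014 -1.   ] F [-0.55 -0.81 -1.17] w -0.0002865705773720918
[ 0.17786998  0.32543989 -0.49989834  0.74541728  0.0140575   0.03446107]
```

```bash
python3 -m inch '{"slide":[[0,16,0],[0,0,16],[0,0,15],[0,0,0],[0,0,0]],"turn":[-0.01,0,0,0,0],"grip":[0,0,0,0,0]}' >/dev/null; python3 rel.py
```

```text
t 6.9 lane mm [-151.8    1.5   10.7] toolx deg -171.11 tilt z [-0.003  0.014 -1.   ] F [-0.63 -0.14 -0.21] w 0.00037011978803617594
```

```bash
python3 -m inch '{"slide":[[-5,0,0],[-5,0,0],[-5,0,0],[-4,0,0],[-4,0,0],[-4,0,0],[-4,0,0],[-4,0,0],[-4,0,0],[-4,0,0],[-4,0,0],[-4,0,0],[-4,0,0],[-4,0,0],[-4,0,0],[-4,0,0],[-4,0,0],[-3,0,0],[0,0,0],[0,0,0]],"turn":[0,0,0,0,0,0,0,0,0,0,0,0,0,0,0,0,0,0,0,0],"grip":[0,0,0,0,0,0,0,0,0,0,0,0,0,0,0,0,0,0,0,0]}' >/dev/null; python3 rel.py
python3 - <<'E'
from rel import *
b,_=vision.snapshot("scene"); cv2.imwrite("pics/p6.png",cv2.resize(b[140:260,180:320],None,fx=5,fy=5,interpolation=cv2.INTER_CUBIC)[:,:,::-1])
for X in(-40,0,50): print(X,5*(w2px("scene",(*(O+e*X/1e3),.018))-[180,140]))
for r in spotter.tip_of("dish","scene")[:3]: p=px2w("scene",r["at"],.005)[:2]-O; print(r["at"],r["confidence"],e@p,nr@p)
E
```

```text
t 8.9 lane mm [-77.6   1.7  10.5] toolx deg -171.03 tilt z [-0.003  0.014 -1.   ] F [-1.37  0.12 -0.23] w -0.0002897467751473737
-40 [378.4467024  322.15893687]
0 [313.0473274  294.04621945]
50 [233.35950196 259.79143767]
[227.9, 259.7] 0.98 -0.08305735449070564 0.1795571290353636
[253.0, 207.5] 0.73 -0.032470194996148616 0.001446807694641755
[319.5, 243.6] 0.64 -0.23602940472922176 0.02273352522970563
```

View pics/p6.png

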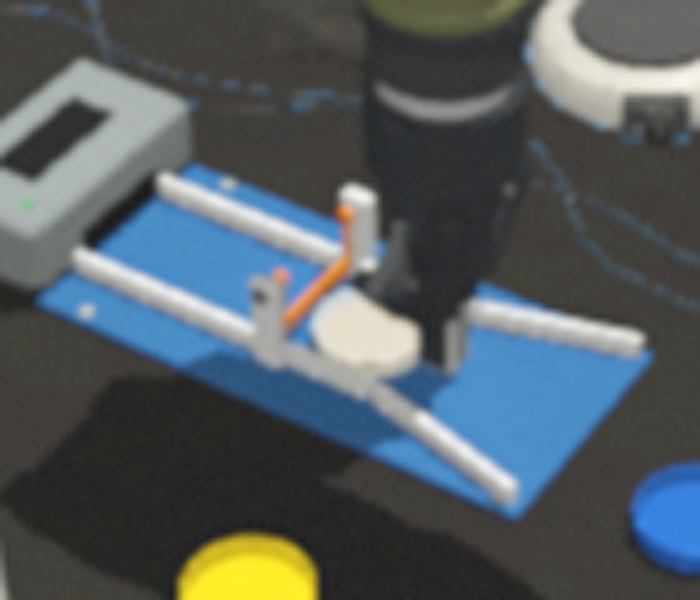

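The dish is centred in the straight lane just short of the flap (crop 365,330; lane x about -33) and the fingers are right behind it. I'll continue pushing.

```bash
python3 -m inch '{"slide":[[-4,0,0],[-4,0,0],[-4,0,0],[-4,0,0],[-4,0,0],[-4,0,0],[-4,0,0],[-4,0,0],[-4,0,0],[-4,0,0],[-4,0,0],[-4,0,0],[-4,0,0],[-4,0,0],[-4,0,0],[-4,0,0],[-4,0,0],[-4,0,0],[-4,0,0],[-4,0,0]],"turn":[0,0,0,0,0,0,0,0,0,0,0,0,0,0,0,0,0,0,0,0],"grip":[0,0,0,0,0,0,0,0,0,0,0,0,0,0,0,0,0,0,0,0]}' >/dev/null; python3 rel.py
python3 -m inch '{"slide":[[-3,0,0],[-3,0,0],[-2,0,0],[-2,0,0],[0,0,0],[0,0,0]],"turn":[0,0,0,0,0,0],"grip":[0,0,0,0,0,0]}' >/dev/null; python3 rel.py
python3 - <<'E'
from rel import *
b,_=vision.snapshot("scene"); cv2.imwrite("pics/p7.png",cv2.resize(b[140:260,180:320],None,fx=5,fy=5,interpolation=cv2.INTER_CUBIC)[:,:,::-1])
for r in spotter.tip_of("dish","scene")[:3]: p=px2w("scene",r["at"],.005)[:2]-O; print(r["at"],r["confidence"],e@p,nr@p)
E
```

```text
t 11.0 lane mm [ 2.7  2.  10.5] toolx deg -171.03 tilt z [-0.003  0.014 -1.   ] F [-1.72 -0.9   0.62] w -0.0003344084703376
t 11.6 lane mm [ 9.6  2.  10.4] toolx deg -171.03 tilt z [-0.008  0.013 -1.   ] F [-10.7   -1.31   7.51] w 0.00037692381989154965
[321.1, 242.6] 0.91 -0.23768425167893414 0.017808159644969148
[228.9, 261.0] 0.71 -0.08730851350626814 0.18156222022446103
[224.8, 195.8] 0.61 0.05462828344368884 0.0031395460794120763
```

View pics/p7.png

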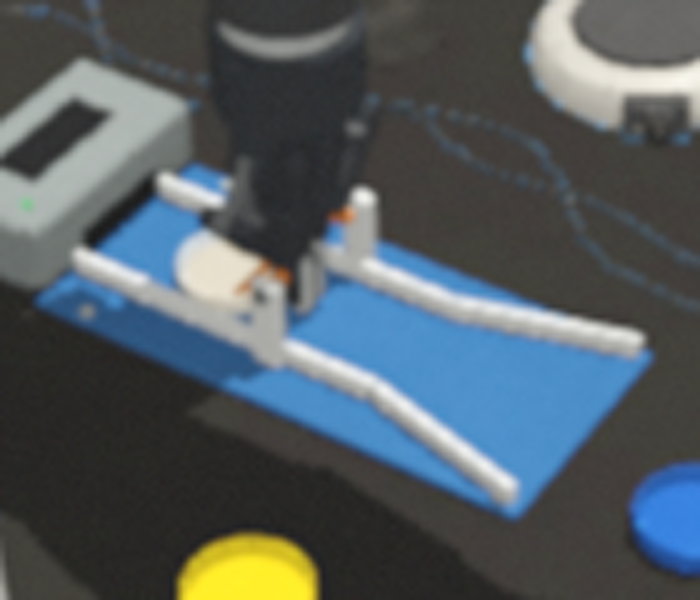

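The dish is in the bay (lane x about 54, on the centre line) and the flap is raised on the fingers. The 10 N force says the flap is near its stop, so I'll back out now.

```bash
python3 -m inch '{"slide":[[3,0,0],[4,0,0],[4,0,0],[5,0,0],[5,0,0],[5,0,0],[6,0,0],[8,0,0],[8,0,0],[8,0,0],[8,0,0],[8,0,0],[8,0,0],[8,0,0],[8,0,0],[8,0,0],[8,0,0],[8,0,0],[0,0,0],[0,0,0]],"turn":[0,0,0,0,0,0,0,0,0,0,0,0,0,0,0,0,0,0,0,0],"grip":[0,0,0,0,0,0,0,0,0,0,0,0,0,0,0,0,0,0,0,0]}' >/dev/null; python3 rel.py
python3 -m inch '{"slide":[[0,0,-20],[0,0,-40],[0,0,-40],[20,0,-40],[0,0,0],[0,0,0]],"turn":[0,0,0,0,0,0],"grip":[0,0,0,0,0,0]}' >/dev/null; python3 rel.py
python3 - <<'E'
from rel import *
b,_=vision.snapshot("scene"); cv2.imwrite("pics/p8.png",cv2.resize(b[140:260,180:320],None,fx=5,fy=5,interpolation=cv2.INTER_CUBIC)[:,:,::-1])
for r in spotter.tip_of("dish","scene")[:3]: p=px2w("scene",r["at"],.005)[:2]-O; print(r["at"],r["confidence"],e@p,nr@p)
E
```

```text
t 13.7 lane mm [-107.4    1.7   10.8] toolx deg -171.03 tilt z [-0.002  0.014 -1.   ] F [ 0.65  0.33 -0.11] w -0.0002303916100353786
t 14.3 lane mm [-126.3   -0.3  151.8] toolx deg -171.03 tilt z [ 0.001  0.014 -1.   ] F [ 0.08 -0.95 -0.87] w -9.513894719453602e-05
[227.6, 193.6] 0.86 0.053669028478360026 -0.007896187817594926
[229.1, 259.0] 0.78 -0.08411248008442665 0.17635842815933517
[317.2, 247.1] 0.67 -0.23686261981263124 0.03565889163902465
```

View pics/p8.png

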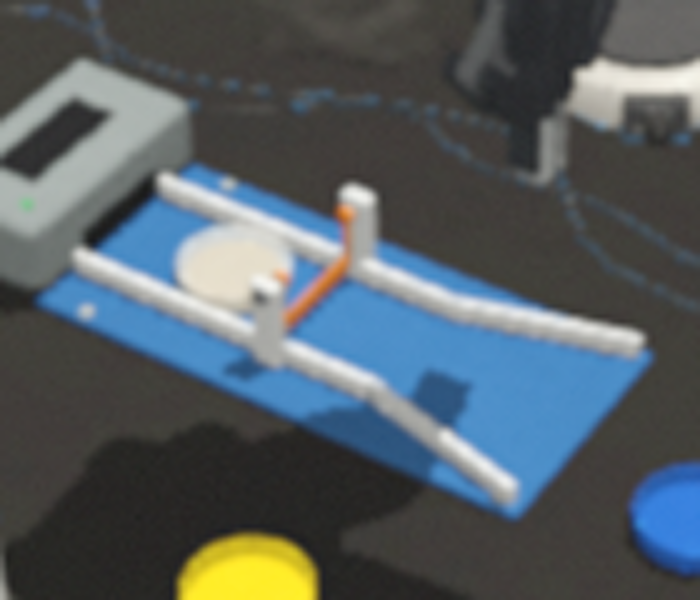

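The dish lies flat in the bay (crop 235,265), the flap hangs shut as it did at the start (crop 320,290), and the fingers are clear. I'm handing the job in.

```bash
python3 -c "from workcell import robot;print(robot.finish_job())"
```

```text
the job is handed in; nothing more can be done
None
```

I pushed the dish past the flap into the bay, where it lies flat about 54 mm beyond the flap; the flap swung shut behind it, the fingers are clear, and the job is handed in, though `finish_job()` gave no verdict.

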